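Range-check two bench sensors with a fingertip

TASK

Range-check the sensors on the bench, using your fingertips as the target: first push the console's toggle lever fully over, away from you. Then point at the lens of the camera with the long slim barrel, holding your fingertips 2 to 3 cm above it for two seconds, and after that point in the same way at the middle of the flat antenna board and finish still pointing there. The lever is the only thing to touch: do not bump, pick up or shift any of the sensors or the other things on the bench.

Things in the scene. Friction and masses are not known exactly. Their poses are not given: they have to be found in the camera images.
- console: Black enclosure lying on its back, fixed to the bench, 100 mm (its x) by 110 mm (its y) by 55 mm high, with a dark screen on one half of its top and a toggle lever on the other half. Origin: centre of its underside; its +x points away from the robot to within 0.3 rad. It trades places with the sensors from one start to the next.
- toggle (a joint): The console's toggle lever: 0 = leaning 0.5 rad towards the console's -x (towards the robot; off), 1.0 = fully over, leaning 0.5 rad to its +x (away from the robot; on). Starts between 0 and 0.2. It has light friction (about 1 to 2 N at the ball) and stays where it is left.
- toggle_tip (a point): Centre of the black ball, 26 mm in diameter, at the tip of the toggle lever (a 10 mm steel rod; tip 55 mm from the pivot). The pivot axis runs along the console's y, 77 mm above the bench, at x = 0, y = -27 mm of the console. The ball's centre moves 53 mm along the console's +x over the full swing, at 125 to 132 mm above the bench. The lever's aluminium block, 70 mm (x) by 50 mm (y), reaches 80 mm above the bench, its round pivot cover 90 mm within 13 mm of the pivot axis.
- slim_camera: Camera with the long slim barrel, loose: a ribbed aluminium base 70 x 70 x 21 mm carrying a small dark green board 52 mm square and, upright in the middle, a black lens barrel 22 mm in diameter and 55 mm tall. 80 mm high in all. Origin: centre of its underside. Not to be touched.
- slim_camera_lens (a point): Centre of the slim camera's lens, on top of its barrel, 80 mm above the bench; it looks straight up. First thing to point at.
- radar: Flat antenna board, loose: a cream board 70 mm (its x) by 90 mm (its y), 8 mm thick, with rows of small copper patches, face up on an aluminium base 17 mm high. Origin: centre of its underside. Not to be touched.
- radar_face (a point): Middle of the antenna board's upper face, 25 mm above the bench; it looks straight up. Second thing to point at, and where to finish.
- wide_camera: The other camera, loose: same base and board as the slim one but a broad low lens barrel, 48 mm in diameter and 16 mm tall; 41 mm high in all. Origin: centre of its underside. Leave alone.
- lidar: Black round drum-shaped scanner, loose, 76 mm in diameter, 52 mm high. Origin: centre of its underside. Leave alone.
- bracket: Small L-shaped aluminium corner bracket, 28 x 28 x 28 mm, loose. Origin: centre of its underside. Leave alone.
- spool: Small empty grey spool standing on end, 36 mm in diameter, 30 mm high, loose. Origin: centre of its underside. Leave alone.
- screw_jar: Small jar with a grey cap, 36 mm in diameter, 45 mm high, loose. Origin: centre of its underside. Leave alone.
- driver: Black-handled screwdriver, 160 mm long, 26 mm thick, lying along its x. Origin: under its middle. Leave alone.
- offcut: Offcut of aluminium profile, 60 x 20 x 20 mm, lying along its x, loose. Origin: centre of its underside. Leave alone.
- water: Pale translucent water bottle with a blue cap, 62 mm in diameter, 160 mm high, standing, loose. Origin: centre of its underside. Leave alone.

How it is judged:
By the outcome, as a careful person would: the job done as asked, in the order asked, and still so for the second after the job is handed in, with the robot touching nothing.
It also fails if it takes over 59 s, if anything falls off the work surface, if the arm or the gripper's body presses on something with over 40 N, if the wrist force passes 120 N, or if a joint passes its speed limit or range.

ROBOT

A 6-joint arm with a two-finger parallel gripper is mounted at the origin on the work surface. World frame = base frame: x ahead of the robot, y to its left, z up, the work surface at z = 0. Lengths are in m, angles in rad, forces in N, time in s.
With the tool pointing down it reaches from about 0.4 to 0.825 m from the base axis. Payload 7 kg.
Tool frame: the origin (TCP) lies at the centre of the arm's flange, where the gripper is bolted on; the fingertips stand 178 mm ahead of it and the grasp point (between the pads) lies arm.tcp_to_grasp ahead of it (arm.tcp_to_grasp is the distance from the TCP to the grasp point, in m); z points along the fingers, y is the direction in which the jaws open and shut (so a half turn about z gives the same grasp; the last joint's range is limited). The gripper opens to 88 mm and grips with 3 to 60 N. Pads are 19 mm wide; open, the fingers measure 130 mm over their backs; the gripper's body (78 mm by 193 mm) begins 47 mm behind the grasp point.
Start: joints at [-0.841, 0.359, 0.012, 0, -1.224, -0.288], TCP at [0.289, -0.61, 0.405] pointing down, gripper open.
Joint ranges: [-3.07, 3.07], [-1.43, 2.12], [-1.02, 1.25], [-3.03, 1.67], [-3.05, -0], [-3.03, 3.03]. Speed limits (rad/s): [2.39, 2.39, 3.01, 3.14, 3.14, 3.14].

INTERFACE

Orientations are given as [roll, pitch, yaw] about the fixed x, y, z axes, in that order (R = Rz(yaw) Ry(pitch) Rx(roll)).
In Python, from station import arm gives the robot as it stands.
- The arm moves only by the tool move_arm, never from a script. Its argument "deltas" is a list of rows, each a list of 6 numbers: the shift along the world's x, y, z in mm, then the turn, a rotation vector about the world's x, y, z in degrees. In form: [[tx, ty, tz, ax, ay, az], ...]. A call has exactly 5 rows; each row shifts and turns the commanded pose from where the row before left it; what a row does not reach is not made up. A row lasts 1/12 s, in which the tool goes at most 41.7 mm and 7.16 degrees, less where a joint would pass 70% of its speed; a pose out of reach is approached as far as the arm can. A call with a gripper value outside its range is refused whole. "claw" is the closure in counts, from 0 (fully open) to 255 (shut), set as the call begins (left out, the last holds). The fingers move at their own pace and stop on an object; "squeeze" is the grip in N (left out, the last holds). Time passes only in rows, so rows that do not move let the fingers close, or fill a call up. It gives the time, the measured TCP pose, the force and the opening at its end, in the units of the state.
- arm.get_state(): the state, without advancing time (a new reading comes with each control period).
- arm.grab_frame(name): name is "scene" or "top" or "wrist"; returns the picture (480x640x3 uint8, red, green, blue); there is no depth.
- arm.calibration(name): a dict with "intrinsics" (3x3 intrinsics, pixels), "k1" (the pictures are not rectified: a ray, as slopes to the right and down, at radius r is drawn at 1 + k1 r^2 times it, then the intrinsics apply), "T" (4x4, takes a point from camera to world coordinates); the wrist camera has in their place "mount" (4x4, takes a point from camera to tool coordinates, whose origin is the TCP and whose axes are the flange's). Camera axes: x right, y up, looking along -z (the intrinsics and any distortion apply to the point x, -y, -z); pixel columns grow to the right and rows downward; lengths in m; the calibration is good to about 2 mm. A picture is of the moment at which its call begins: read the wrist's pose just before it. calibration takes no time and is no camera call.
- arm.job_done(): hands the job in, once; it reports no verdict.
Trained networks look in the newest picture that a camera, given by its name, has taken for a name from the list of things; names that differ only in an ending like _2 or _b are one class to them, and where a whole thing is asked for, a point or a joint stands for the part that bears it (a point fixed in the world has none). Each returns a list of dicts, best first, with "score" (0 to 1); they miss things now and then, are a little off and sometimes report something else, mostly with a low value. They report only what shows in the picture. A call takes as long as a camera call.
- arm.spot_in(thing, camera): "xy" ([column, row] in pixels, amid what is visible of it).
- arm.masks_of(thing, camera): "pixels" (480x640 bool, what is visible of it) and "xy" ([column, row] in pixels, amid what is visible of it).
- arm.spot_point(thing, camera): "xy" ([column, row] in pixels: a listed point, or the origin of a listed thing).
The state is a dict: "t": time; "q": joint angles; "qd": joint speeds; "joint_efforts": joint torques, N m; "eef_pos": TCP position; "ee_rot": TCP orientation; "force": force on the tool from outside, world axes, zero at the start; "moment": the same for the moment, N m; "width": finger opening in m.
Only numpy, scipy, OpenCV 4.12 (cv2) and the standard library are available. Lean on these libraries where they do the work, as an engineer would, in place of code of your own. Each camera call takes 0.05 s, during which the arm holds its last target. There are 200 camera calls.

## Working session

There is one attempt and no reset: what is moved stays moved. The work goes in short steps, Python scripts to look and compute and a tool call to move; the robot and the scene stay as the last step left them, time stands still between calls to the robot, and variables do not carry over. Pictures are saved under pics/ and viewed, about 8 in all and at most 12, crops included, and the job is handed in when it is done.

Besides the shell and the picture viewer there is one more tool, called after ">>>" as name(argument=value, ...) on one line, values as JSON. move_arm: Moves the arm, as the interface text tells. Its arguments: {"type":"object","properties":{"deltas":{"type":"array","items":{"type":"array","items":{"type":"number"}}},"claw":{"type":"number"},"squeeze":{"type":"number"}},"required":["deltas"]}

```bash
mkdir -p pics
cat > h.py <<'E'
import numpy as np, cv2
from station import arm
from scipy.spatial.transform import Rotation as R
def camT(c,st=None):
    k=arm.calibration(c)
    if 'T' in k: return k,np.array(k['T'])
    st=st or arm.get_state()
    T=np.eye(4);T[:3,:3]=R.from_euler('xyz',st['ee_rot']).as_matrix();T[:3,3]=st['eef_pos']
    return k,T@np.array(k['mount'])
def ray(c,xy,st=None):
    k,T=camT(c,st);K=np.array(k['intrinsics']);k1=float(k['k1'])
    p=cv2.undistortPoints(np.array([[xy]],float),K,np.array([k1,0,0,0]))[0,0]
    return T[:3,3],T[:3,:3]@np.array([p[0],-p[1],-1])
def atz(c,xy,z,st=None):
    o,d=ray(c,xy,st);return o+d*(z-o[2])/d[2]
def proj(c,P,st=None):
    k,T=camT(c,st);p=np.linalg.inv(T)@np.append(P,1);p=np.array([[[p[0],-p[1],-p[2]]]])
    return cv2.projectPoints(p,np.zeros(3),np.zeros(3),np.array(k['intrinsics']),np.array([float(k['k1']),0,0,0]))[0].ravel()
E
python3 - <<'E'
from h import *
np.set_printoptions(precision=3,suppress=True)
s=arm.get_state();print(s['t'],s['eef_pos'],s['ee_rot'],arm.tcp_to_grasp,s['width'])
pts={'toggle_tip':.128,'slim_camera_lens':.08,'radar_face':.025,'console':0,'wide_camera':0,'slim_camera':0,'radar':0,'water':0}
for c in ['top','scene']:
    im=arm.grab_frame(c);cv2.imwrite(f'pics/{c}0.png',im[:,:,::-1])
    print(c,camT(c)[1][:3,3])
    for n,z in pts.items():
        for r in arm.spot_point(n,c)[:2]: print(n,round(r['score'],2),np.array(r['xy']),atz(c,r['xy'],z))
E
```

```text
0.0 [ 0.289 -0.61   0.404] [ 3.14 -0.   -2.7 ] 0.1593 0.08766720366760504
top [0.305 0.035 1.179]
toggle_tip 0.62 [294.5 223.5] [0.584 0.093 0.128]
slim_camera_lens 0.92 [329. 297.] [0.415 0.024 0.08 ]
radar_face 0.97 [381.3 203.5] [ 0.65  -0.126  0.025]
console 0.56 [287.  226.2] [0.613 0.12  0.   ]
wide_camera 0.95 [434.8 279.4] [ 0.45  -0.244  0.   ]
wide_camera 0.22 [287.8 227.6] [0.609 0.118 0.   ]
slim_camera 0.98 [334.1 298.1] [0.42  0.011 0.   ]
slim_camera 0.72 [471.4 198.4] [ 0.655 -0.364  0.   ]
radar 0.9 [379.8 208.4] [ 0.644 -0.124  0.   ]
radar 0.34 [433.7 277.7] [ 0.454 -0.242  0.   ]
water 0.88 [178.  254.4] [ 0.557  0.4   -0.   ]
scene [ 0.833 -0.416  0.756]
toggle_tip 0.61 [360.8 231.6] [0.59  0.09  0.128]
slim_camera_lens 0.86 [263.3 231.3] [0.407 0.018 0.08 ]
slim_camera_lens 0.67 [324.1 362.4] [ 0.666 -0.149  0.08 ]
radar_face 0.91 [323.5 355.7] [ 0.644 -0.118  0.025]
console 0.79 [371.8 268.4] [0.613 0.116 0.   ]
wide_camera 0.6 [196.4 360.8] [ 0.452 -0.244  0.   ]
slim_camera 0.79 [270.6 253.7] [0.411 0.027 0.   ]
radar 0.83 [324.7 360.6] [ 0.645 -0.114  0.   ]
water 0.57 [405.6 180.2] [0.547 0.405 0.   ]
water 0.26 [323.8 297.3] [ 0.569 -0.002  0.   ]
```

Run:
```python
import cv2
a=cv2.imread('pics/top0.png');cv2.imwrite('pics/t1.png',cv2.resize(a[130:370,120:520],(800,480),interpolation=2))
```

```text
(no output)
```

View pics/t1.png

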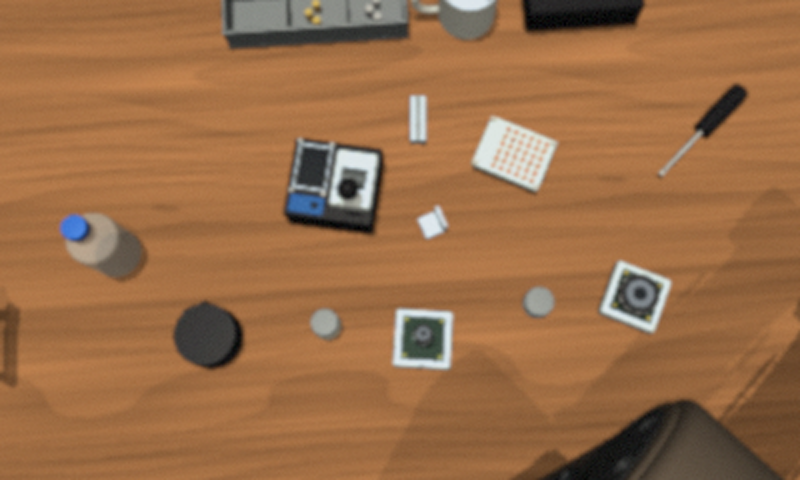

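View pics/scene0.png

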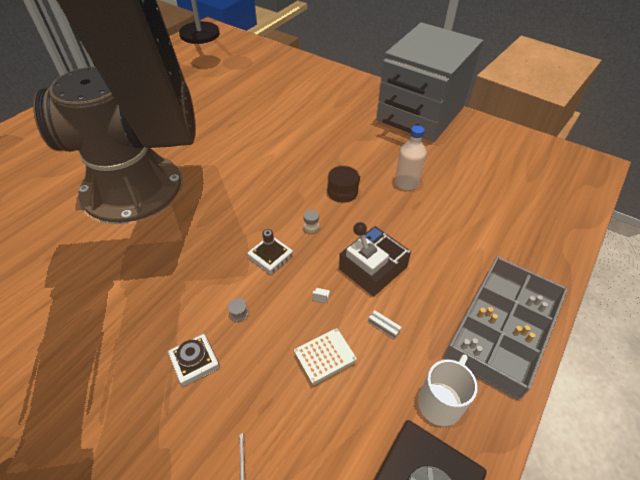

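The overview shows the console at crop (335,185) with the ball at (348,188), the slim camera at (424,335) and the radar at (515,154), which agrees with the networks. The console's yaw is about -0.12. I'll move closer, closing the fingers on the way.

>>> move_arm(deltas=[[10,32,2,0,0,-1.6],[10,32,2,0,0,-1.6],[10,32,2,0,0,-1.6],[10,32,2,0,0,-1.6],[10,32,2,0,0,-1.6]], claw=255)

```text
t: 1.32
eef_pos: [0.3387, -0.4488, 0.4147]
ee_rot: [-3.142, 0.0, -2.841]
force: [0.6, 0.2, -0.2]
width: 0.0601
```

>>> move_arm(deltas=[[10,32,2,0,0,-1.6],[10,32,2,0,0,-1.6],[10,32,2,0,0,-1.6],[10,32,2,0,0,-1.6],[10,32,2,0,0,-1.6]])

```text
t: 1.73
eef_pos: [0.3886, -0.2887, 0.4251]
ee_rot: [-3.141, 0.001, -2.981]
force: [0.9, -0.3, 0.3]
width: 0.0267
```

>>> move_arm(deltas=[[10,32,2,0,0,-1.6],[10,32,2,0,0,-1.6],[10,32,2,0,0,-1.6],[10,32,2,0,0,-1.6],[10,32,2,0,0,-1.6]])

```text
t: 2.15
eef_pos: [0.4385, -0.1286, 0.4352]
ee_rot: [3.141, 0.001, -3.12]
force: [1.8, -0.1, 1.0]
width: 0.0007
```

>>> move_arm(deltas=[[10,32,2,0,0,-1.6],[10,32,2,0,0,-1.6],[10,32,2,0,0,-1.6],[10,32,2,0,0,-1.6],[0,0,0,0,0,-1.6]])

```text
t: 2.57
eef_pos: [0.4801, 0.0018, 0.4432]
ee_rot: [3.141, 0.002, 3.027]
force: [0.1, 0.0, 0.2]
width: 0.0007
```

Run:
```python
from h import *
np.set_printoptions(precision=3,suppress=True)
s=arm.get_state();print(s['t'],np.array(s['eef_pos']),np.array(s['ee_rot']),s['width'],s['force'])
im=arm.grab_frame('wrist');cv2.imwrite('pics/w0.png',im[:,:,::-1])
print(camT('wrist',s)[1])
for n,z in {'toggle_tip':.128,'slim_camera_lens':.08,'radar_face':.025}.items():
    for r in arm.spot_point(n,'wrist')[:2]: print(n,round(r['score'],2),np.array(r['xy']),atz('wrist',r['xy'],z,s))
```

```text
2.5667 [0.48  0.002 0.443] [3.141 0.002 3.027] 0.0006990788031852596 [0.061 0.043 0.167]
[[ 0.114 -0.963 -0.245  0.416]
 [ 0.993  0.111  0.028  0.01 ]
 [ 0.    -0.246  0.969  0.423]
 [ 0.     0.     0.     1.   ]]
slim_camera_lens 0.97 [334. 146.] [0.419 0.019 0.08 ]
```

View pics/w0.png

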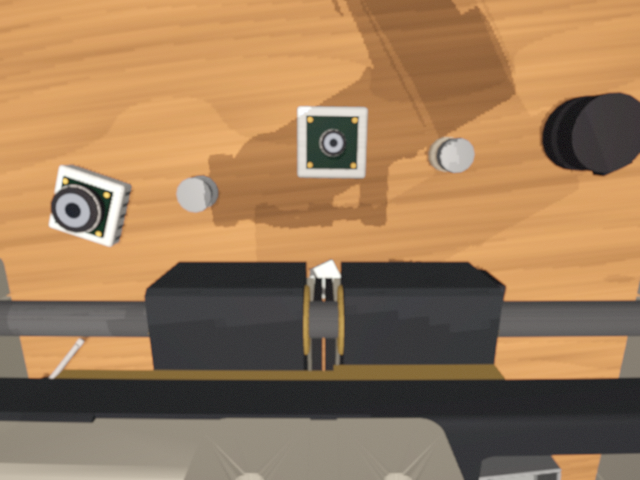

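The wrist view shows the slim camera's lens at about (333,143), so (0.418, 0.019). The camera looks toward the robot from the tool. I'll refine the ball by triangulation.

Run:
```python
from h import *
np.set_printoptions(precision=4,suppress=True)
def tri(a,b):
    (o1,d1),(o2,d2)=ray('top',a),ray('scene',b)
    A=np.c_[d1,-d2];t=np.linalg.lstsq(A,o2-o1,rcond=None)[0];p,q=o1+t[0]*d1,o2+t[1]*d2
    return (p+q)/2,np.linalg.norm(p-q)
print('ball',tri((294,224),(360.5,229.5)))
print('lens top',atz('top',(332,296),.08),atz('scene',(268,233),.08))
for c in ['top','scene']:
    im=arm.grab_frame(c);cv2.imwrite(f'pics/{c}1.png',im[:,:,::-1])
    for n,z in {'radar':.02,'toggle_tip':.07}.items():
        for m in arm.masks_of(n,c)[:1]:
            p=m['pixels'];ys,xs=np.nonzero(p);r=cv2.minAreaRect(np.c_[xs,ys].astype(np.float32))
            print(c,n,m['score'],p.sum(),r,atz(c,r[0],.022))
s=cv2.imread('pics/scene0.png')[200:400,230:430];t=cv2.imread('pics/top0.png')[190:240,250:300]
cv2.imwrite('pics/z.png',np.hstack([cv2.resize(s,(500,500),interpolation=2),cv2.resize(t,(300,500)) [:, :0],cv2.resize(cv2.imread('pics/top0.png')[195:255,255:291+4*1],(300,450))[:0] if 0 else np.vstack([cv2.resize(t,(300,300)),np.zeros((200,300,3),np.uint8)])]))
```

```text
ball (array([0.5851, 0.095 , 0.1253]), np.float64(0.0025963652975724417))
lens top [0.4172 0.0172 0.08  ] [0.418  0.0198 0.08  ]
top radar 0.7 360 ((476.25006103515625, 188.75001525878906), (11.31370735168457, 41.719295501708984), 45.0) [ 0.6734 -0.3724  0.022 ]
scene radar 0.93 2051 ((325.28753662109375, 355.9726867675781), (41.504878997802734, 52.169010162353516), 61.073577880859375) [ 0.6466 -0.1151  0.022 ]
scene toggle_tip 0.62 194 ((362.5920104980469, 234.38575744628906), (26.310686111450195, 11.657322883605957), 60.642250061035156) [0.5566 0.1702 0.022 ]
```

View pics/z.png

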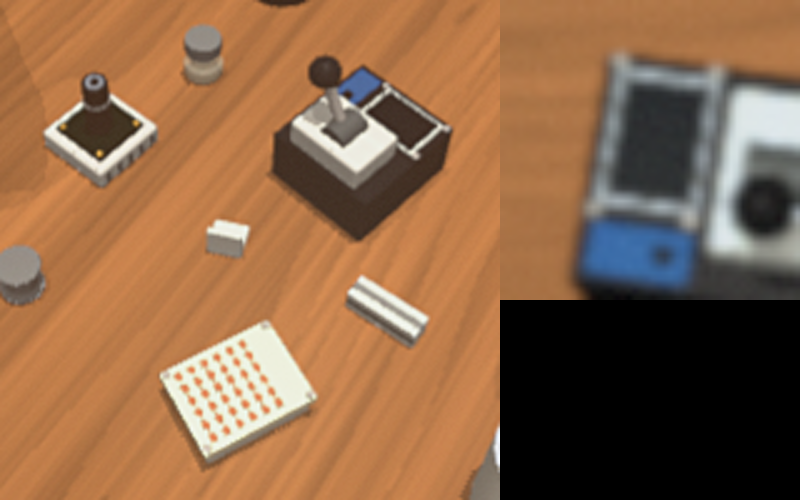

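Ball at (0.585, 0.094, 0.126), lens at (0.418, 0.019) and radar at (0.645, -0.116). I'll go behind the lever and down.

>>> move_arm(deltas=[[20,32,-10,0,0,0],[20,32,-10,0,0,0],[20,32,-10,0,0,0],[0,1,-30,0,0,0],[0,0,-30,0,0,0]])

```text
t: 3.48
eef_pos: [0.5398, 0.0963, 0.3521]
ee_rot: [3.14, 0.002, 3.026]
force: [0.9, 0.2, -1.2]
width: 0.0005
```

>>> move_arm(deltas=[[0,0,-30,0,0,0],[0,0,-25,0,0,0],[0,0,-10,0,0,0],[0,0,0,0,0,0],[0,0,0,0,0,0]])

```text
t: 3.9
eef_pos: [0.539, 0.0947, 0.2882]
ee_rot: [-3.141, 0.0, 3.025]
force: [0.6, -0.2, 1.0]
width: 0.0003
```

Run:
```python
from h import *
im=arm.grab_frame('scene');s=im[190:310,290:450,::-1]
cv2.imwrite('pics/s2.png',cv2.resize(s,(640,480),interpolation=2)); print(arm.get_state()['eef_pos'])
```

```text
[0.53933985 0.09488983 0.2891009 ]
```

View pics/s2.png

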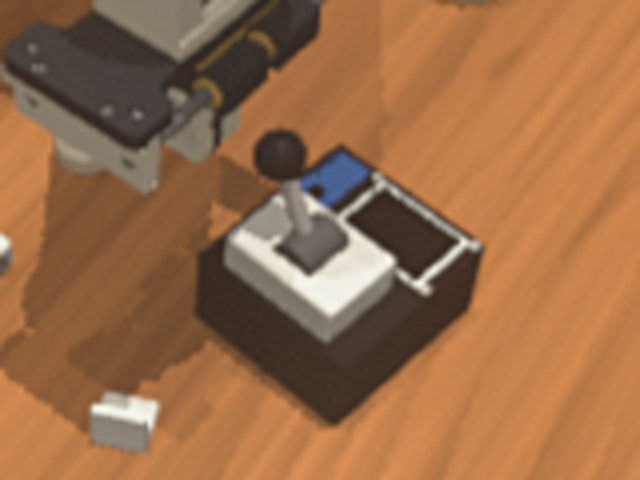

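The closed fingers stand behind the ball, and the ball shows at crop (280,155). I'll push along the console's +x.

>>> move_arm(deltas=[[6,2,0,0,0,0],[7,0,0,0,0,0],[8,-1,0,0,0,0],[8,-1,0,0,0,0],[8,-1,0,0,0,0]])

```text
t: 4.37
eef_pos: [0.5765, 0.0938, 0.288]
ee_rot: [3.141, 0.0, 3.025]
force: [-2.5, 0.1, 1.1]
width: -0.0
```

>>> move_arm(deltas=[[8,-1,0,0,0,0],[8,-1,0,0,0,0],[7,-1,0,0,0,0],[6,-1,0,0,0,0],[3,0,0,0,0,0]])

```text
t: 4.78
eef_pos: [0.6082, 0.0893, 0.287]
ee_rot: [-3.141, -0.001, 3.024]
force: [-2.2, -1.3, -1.2]
width: 0.0003
```

>>> move_arm(deltas=[[2,0,0,0,0,0],[1,0,0,0,0,0],[1,0,0,0,0,0],[0,0,0,0,0,0],[0,0,0,0,0,0]])

```text
t: 5.2
eef_pos: [0.6108, 0.0897, 0.2873]
ee_rot: [-3.141, -0.002, 3.025]
force: [-5.1, -0.9, -1.7]
width: 0.0008
```

>>> move_arm(deltas=[[1,0,0,0,0,0],[1,0,0,0,0,0],[0,0,0,0,0,0],[0,0,0,0,0,0],[0,0,0,0,0,0]])

```text
t: 5.62
eef_pos: [0.6116, 0.0896, 0.287]
ee_rot: [-3.14, -0.004, 3.025]
force: [-10.7, 0.2, 1.6]
width: 0.0004
```

Run:
```python
from h import *
im=arm.grab_frame('scene');s=im[190:310,290:450,::-1]
cv2.imwrite('pics/s3.png',cv2.resize(s,(640,480),interpolation=2)); s=arm.get_state();print(s['eef_pos'],s['force'])
```

```text
[0.61166245 0.08963889 0.28703828] [-10.90189709  -0.17863345   0.91514508]
```

View pics/s3.png

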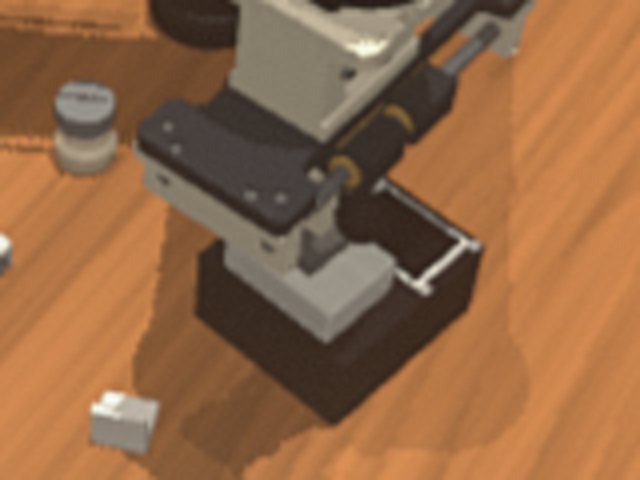

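The force rises just where the stop was predicted. One more small nudge, then I'll back off and lift.

>>> move_arm(deltas=[[1,0,0,0,0,0],[1,0,0,0,0,0],[0,0,0,0,0,0],[0,0,0,0,0,0],[0,0,0,0,0,0]])

```text
t: 6.08
eef_pos: [0.6125, 0.0896, 0.2869]
ee_rot: [-3.14, -0.007, 3.024]
force: [-17.2, 2.1, 5.8]
width: 0.0007
```

>>> move_arm(deltas=[[-8,1,0,0,0,0],[-20,2,0,0,0,0],[-25,2,0,0,0,0],[-25,0,0,0,0,0],[-15,0,20,0,0,0]])

```text
t: 6.5
eef_pos: [0.5201, 0.0946, 0.3054]
ee_rot: [-3.141, -0.003, 3.025]
force: [-1.1, -0.3, -0.2]
width: 0.0006
```

Run:
```python
from h import *
im=arm.grab_frame('scene');s=im[190:310,290:450,::-1]
cv2.imwrite('pics/s4.png',cv2.resize(s,(640,480),interpolation=2)); s=arm.get_state();print(s['eef_pos'],s['force'])
```

```text
[0.52014069 0.09488899 0.31122757] [-2.93416882 -0.37825004  2.59732748]
```

View pics/s4.png

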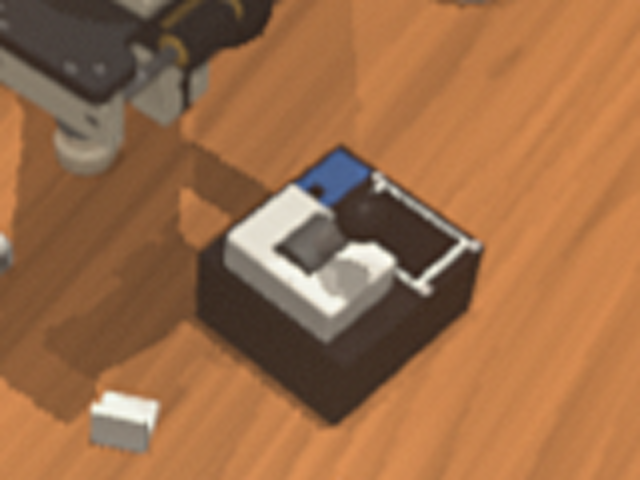

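Run:
```python
from h import *
for t in (.8,.9,1.0):
    a=t-.5; off=.055*np.sin(a)
    print(t,proj('scene',[.610+off*.993,.091-off*.115,.077+.055*np.cos(a)]))
```

```text
0.8 [377.45551484 239.38253497]
0.9 [379.61605397 241.42278128]
1.0 [381.65525527 243.58389154]
```

>>> move_arm(deltas=[[-20,-15,0,0,0,0],[-20,-15,0,0,0,0],[-20,-15,0,0,0,0],[-20,-15,0,0,0,0],[-20,-15,0,0,0,0]])

```text
t: 6.97
eef_pos: [0.4225, 0.0197, 0.3086]
ee_rot: [3.139, 0.004, 3.026]
force: [-0.2, -0.5, 0.3]
width: 0.0004
```

>>> move_arm(deltas=[[-2,-1,-6,0,0,0],[0,0,-10,0,0,0],[0,0,-8,0,0,0],[0,0,0,0,0,0],[0,0,0,0,0,0]])

```text
t: 7.38
eef_pos: [0.4211, 0.0192, 0.2837]
ee_rot: [-3.142, 0.0, 3.025]
force: [0.6, 0.3, -0.1]
width: 0.0005
```

>>> move_arm(deltas=[[-3,0,-1,0,0,0],[0,0,0,0,0,0],[0,0,0,0,0,0],[0,0,0,0,0,0],[0,0,0,0,0,0]])

```text
t: 7.8
eef_pos: [0.4177, 0.0189, 0.2828]
ee_rot: [3.141, 0.0, 3.025]
force: [0.6, -0.5, -0.7]
width: 0.0004
```

Run:
```python
from h import *
s=arm.get_state();print(s['eef_pos'],s['ee_rot'])
for c in ['wrist','scene']:
    im=arm.grab_frame(c);cv2.imwrite(f'pics/{c}5.png',im[:,:,::-1])
    for r in arm.spot_point('slim_camera_lens',c)[:1]: print(c,r['score'],r['xy'],atz(c,r['xy'],.08,s))
p=cv2.imread('pics/wrist5.png');q=cv2.imread('pics/scene5.png')[170:290,190:350]
cv2.imwrite('pics/z5.png',np.hstack([cv2.resize(p,(400,300)),cv2.resize(q,(400,300))]))
```

```text
[0.4177162  0.01891904 0.28283084] [3.14141574e+00 3.32835721e-04 3.02501473e+00]
wrist 0.84 [321.5, 275.7] [0.41665032 0.0184208  0.08      ]
scene 0.59 [267.9, 235.2] [0.42149428 0.01504744 0.08      ]
```

View pics/z5.png

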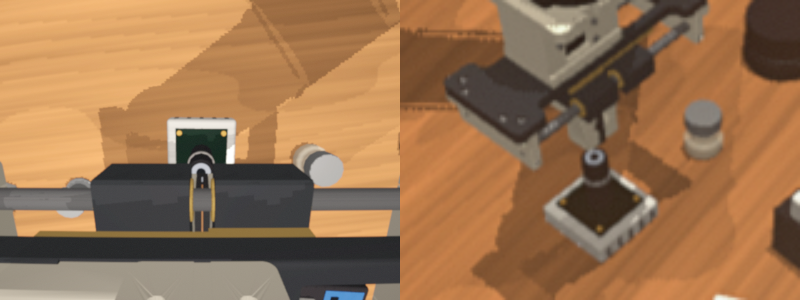

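The fingertips sit centred over the barrel, with the wrist view putting the lens within 1 mm of the tips. Holding.

>>> move_arm(deltas=[[0,0,0,0,0,0],[0,0,0,0,0,0],[0,0,0,0,0,0],[0,0,0,0,0,0],[0,0,0,0,0,0]])

```text
t: 8.42
eef_pos: [0.4176, 0.0188, 0.2827]
ee_rot: [3.142, -0.0, 3.025]
force: [-0.4, -1.2, -0.6]
width: 0.0002
```

>>> move_arm(deltas=[[0,0,0,0,0,0],[0,0,0,0,0,0],[0,0,0,0,0,0],[0,0,0,0,0,0],[0,0,0,0,0,0]])

```text
t: 8.83
eef_pos: [0.4176, 0.0188, 0.2827]
ee_rot: [-3.142, -0.0, 3.025]
force: [0.1, -0.4, 0.2]
width: 0.0012
```

>>> move_arm(deltas=[[0,0,0,0,0,0],[0,0,0,0,0,0],[0,0,0,0,0,0],[0,0,0,0,0,0],[0,0,0,0,0,0]])

```text
t: 9.25
eef_pos: [0.4176, 0.0188, 0.2827]
ee_rot: [3.142, 0.0, 3.025]
force: [0.0, 0.3, -0.5]
width: 0.0004
```

>>> move_arm(deltas=[[0,0,0,0,0,0],[0,0,0,0,0,0],[0,0,0,0,0,0],[0,0,0,0,0,0],[0,0,0,0,0,0]])

```text
t: 9.67
eef_pos: [0.4176, 0.0188, 0.2827]
ee_rot: [-3.142, 0.0, 3.025]
force: [-0.3, 0.2, 0.4]
width: 0.0004
```

>>> move_arm(deltas=[[0,0,0,0,0,0],[0,0,0,0,0,0],[0,0,0,0,0,0],[0,0,0,0,0,0],[0,0,0,0,0,0]])

```text
t: 10.08
eef_pos: [0.4176, 0.0188, 0.2827]
ee_rot: [3.142, 0.0, 3.025]
force: [0.4, -0.2, 0.7]
width: 0.0006
```

>>> move_arm(deltas=[[0,0,0,0,0,0],[0,0,0,0,0,0],[0,0,0,0,0,0],[0,0,0,0,0,0],[0,0,0,0,0,0]])

```text
t: 10.5
eef_pos: [0.4176, 0.0188, 0.2827]
ee_rot: [-3.142, -0.0, 3.025]
force: [0.9, -0.2, 0.4]
width: 0.0002
```

>>> move_arm(deltas=[[0,0,25,0,0,0],[0,0,25,0,0,0],[25,-15,0,0,0,0],[29,-17,0,0,0,0],[29,-17,0,0,0,0]])

```text
t: 10.92
eef_pos: [0.5015, -0.0306, 0.3338]
ee_rot: [3.14, 0.002, 3.027]
force: [0.6, 1.8, 0.4]
width: 0.0006
```

>>> move_arm(deltas=[[29,-17,0,0,0,0],[29,-17,0,0,0,0],[29,-17,0,0,0,0],[29,-17,0,0,0,0],[28,-18,0,0,0,0]])

```text
t: 11.33
eef_pos: [0.646, -0.1173, 0.3322]
ee_rot: [-3.142, -0.0, 3.025]
force: [0.7, 1.4, 0.1]
width: 0.0004
```

>>> move_arm(deltas=[[0,0,-15,0,0,0],[0,0,-20,0,0,0],[0,0,-20,0,0,0],[0,0,-10,0,0,0],[0,0,0,0,0,0]])

```text
t: 11.75
eef_pos: [0.6437, -0.1162, 0.2647]
ee_rot: [-3.141, -0.005, 3.024]
force: [-0.3, -0.2, -0.0]
width: 0.0003
```

Run:
```python
from h import *
np.set_printoptions(precision=4,suppress=True)
s=arm.get_state();print(s['t'],s['eef_pos'],s['ee_rot'])
print('top c',atz('top',(377.4,206),.025),'scene c',atz('scene',(324.8,355.4),.025))
for c in ['wrist','scene']:
    im=arm.grab_frame(c);cv2.imwrite(f'pics/{c}6.png',im[:,:,::-1])
    for r in arm.spot_point('radar_face',c)[:1]: print(c,r['score'],r['xy'],atz(c,r['xy'],.025,s))
p=cv2.imread('pics/wrist6.png');q=cv2.imread('pics/scene6.png')[250:430,230:470]
cv2.imwrite('pics/z6.png',np.hstack([cv2.resize(p,(400,300)),cv2.resize(q,(400,300))]))
```

```text
11.75 [ 0.6437 -0.1162  0.2647] [-3.141  -0.005   3.0244]
top c [ 0.6438 -0.1152  0.025 ] scene c [ 0.6461 -0.1159  0.025 ]
wrist 0.85 [328.6, 260.3] [ 0.645  -0.1132  0.025 ]
scene 0.74 [323.7, 353.3] [ 0.6422 -0.1137  0.025 ]
```

View pics/z6.png

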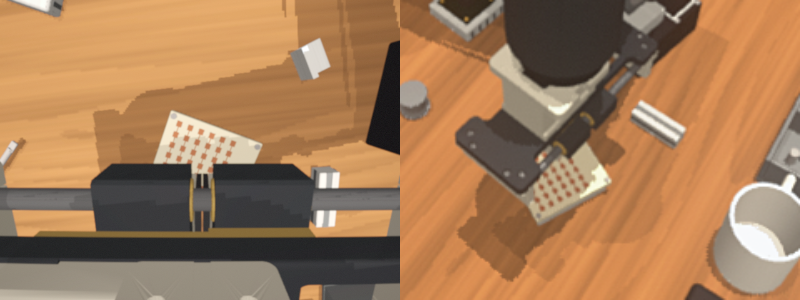

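All four estimates agree on (0.6445, -0.115). I'll go down to 25 mm above and settle.

>>> move_arm(deltas=[[1,1,-10,0,0,0],[0,0,-10,0,0,0],[0,0,-10,0,0,0],[0,0,-6,0,0,0],[0,0,-1,0,0,0]])

```text
t: 12.37
eef_pos: [0.6448, -0.1152, 0.2285]
ee_rot: [-3.141, -0.003, 3.025]
force: [-0.9, -0.1, 0.6]
width: 0.0003
```

>>> move_arm(deltas=[[0,0,0,0,0,0],[0,0,0,0,0,0],[0,0,0,0,0,0],[0,0,0,0,0,0],[0,0,0,0,0,0]])

```text
t: 12.78
eef_pos: [0.6457, -0.1152, 0.2311]
ee_rot: [3.141, 0.001, 3.025]
force: [-0.3, -0.0, -0.6]
width: 0.0005
```

>>> move_arm(deltas=[[0,0,0,0,0,0],[0,0,0,0,0,0],[0,0,0,0,0,0],[0,0,0,0,0,0],[0,0,0,0,0,0]])

```text
t: 13.2
eef_pos: [0.6456, -0.1152, 0.2307]
ee_rot: [3.142, 0.0, 3.025]
force: [0.6, 0.2, 0.6]
width: 0.0007
```

>>> move_arm(deltas=[[0,0,0,0,0,0],[0,0,0,0,0,0],[0,0,0,0,0,0],[0,0,0,0,0,0],[0,0,0,0,0,0]])

```text
t: 13.62
eef_pos: [0.6456, -0.1152, 0.2307]
ee_rot: [3.142, 0.0, 3.025]
force: [-0.4, 0.1, 0.5]
width: 0.0006
```

>>> move_arm(deltas=[[0,0,0,0,0,0],[0,0,0,0,0,0],[0,0,0,0,0,0],[0,0,0,0,0,0],[0,0,0,0,0,0]])

```text
t: 14.03
eef_pos: [0.6456, -0.1152, 0.2307]
ee_rot: [3.142, 0.0, 3.025]
force: [0.3, 0.4, -0.1]
width: 0.0005
```

>>> move_arm(deltas=[[0,0,0,0,0,0],[0,0,0,0,0,0],[0,0,0,0,0,0],[0,0,0,0,0,0],[0,0,0,0,0,0]])

```text
t: 14.45
eef_pos: [0.6456, -0.1152, 0.2307]
ee_rot: [3.142, 0.0, 3.025]
force: [0.7, -1.0, -0.4]
width: 0.0001
```

Run:
```python
from h import *
im=arm.grab_frame('scene');cv2.imwrite('pics/f.png',im[:,:,::-1])
s=arm.get_state();print(s['t'],s['eef_pos'],s['force'])
```

```text
14.5 [ 0.64558378 -0.11518075  0.23063059] [ 0.1583238   0.91267924 -0.33784625]
```

View pics/f.png

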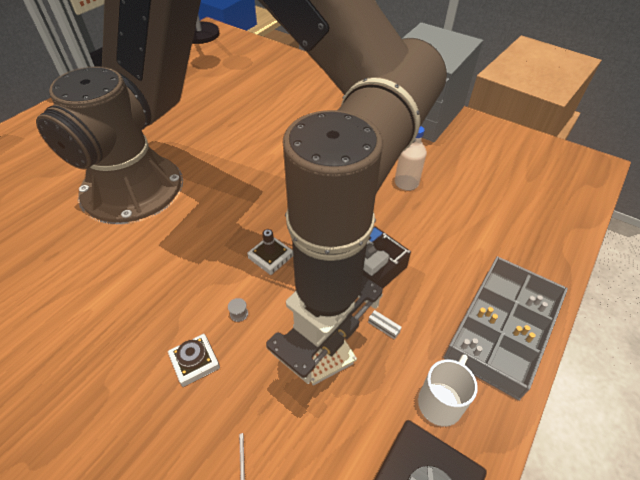

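The tips are 27.6 mm above the board, so I'll lower 3 mm to mid-band and hold two seconds again.

>>> move_arm(deltas=[[-1,0,-3,0,0,0],[0,0,0,0,0,0],[0,0,0,0,0,0],[0,0,0,0,0,0],[0,0,0,0,0,0]])

```text
t: 14.92
eef_pos: [0.6446, -0.1152, 0.2277]
ee_rot: [-3.142, 0.0, 3.025]
force: [-0.1, 0.3, 0.7]
width: 0.0006
```

>>> move_arm(deltas=[[0,0,0,0,0,0],[0,0,0,0,0,0],[0,0,0,0,0,0],[0,0,0,0,0,0],[0,0,0,0,0,0]])

```text
t: 15.33
eef_pos: [0.6446, -0.1152, 0.2277]
ee_rot: [3.142, 0.0, 3.025]
force: [-0.1, 0.2, -0.0]
width: 0.0006
```

>>> move_arm(deltas=[[0,0,0,0,0,0],[0,0,0,0,0,0],[0,0,0,0,0,0],[0,0,0,0,0,0],[0,0,0,0,0,0]])

```text
t: 15.75
eef_pos: [0.6446, -0.1152, 0.2276]
ee_rot: [-3.142, -0.0, 3.025]
force: [-0.4, 0.9, 0.1]
width: 0.0009
```

>>> move_arm(deltas=[[0,0,0,0,0,0],[0,0,0,0,0,0],[0,0,0,0,0,0],[0,0,0,0,0,0],[0,0,0,0,0,0]])

```text
t: 16.17
eef_pos: [0.6446, -0.1152, 0.2277]
ee_rot: [3.142, 0.0, 3.025]
force: [0.4, -0.5, -0.7]
width: 0.0005
```

>>> move_arm(deltas=[[0,0,0,0,0,0],[0,0,0,0,0,0],[0,0,0,0,0,0],[0,0,0,0,0,0],[0,0,0,0,0,0]])

```text
t: 16.58
eef_pos: [0.6446, -0.1152, 0.2277]
ee_rot: [3.142, 0.0, 3.025]
force: [0.4, 1.3, -0.0]
width: 0.0005
```

>>> move_arm(deltas=[[0,0,0,0,0,0],[0,0,0,0,0,0],[0,0,0,0,0,0],[0,0,0,0,0,0],[0,0,0,0,0,0]])

```text
t: 17.0
eef_pos: [0.6446, -0.1152, 0.2277]
ee_rot: [3.142, 0.0, 3.025]
force: [-0.5, -0.5, 0.2]
width: 0.0005
```

```bash
python3 -c "
from station import arm
s=arm.get_state();print(s['t'],s['eef_pos'],s['force']);print(arm.job_done())"
```

```text
17.0 [ 0.64458666 -0.11517564  0.22767406] [-0.50027589 -0.46590904  0.15184667]
the job is handed in; nothing more can be done
None
```

The range check is done in the order you asked and handed in at 17 s.

- **Lever:** I pushed it over with closed fingers until it met its stop, with the force reaching 17 N. Afterwards the ball showed within about 1 pixel of where a fully-over lever should appear.
- **Slim camera:** I held the fingertips about 25 mm above the lens for about 2.7 s. The wrist camera put the lens within 1–2 mm of the tips. The scene camera's network gave about 5 mm off, with a lower score of 0.59.
- **Antenna board:** I finished about 25 mm above its middle and held there for over 2 s. The position estimates agreed to within about 4 mm.

The only contact force I read was during the lever push. No sensor or other item in view in the last scene picture looked moved. The arm hid some things there, including the spool/jar beside the console and the bracket, so I could not check those at the end.

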